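# Seat the sample wheel on its drive key

### The arm

A 7-joint arm with a two-finger parallel gripper is mounted at the origin on a cart in front of the work surface, level with it; the furniture and walls round the work are solid. World frame = base frame: x ahead of the robot, y to its left, z up, the work surface at z = 0. Lengths are in m, angles in rad, forces in N, time in s.
With the tool pointing down it reaches from about 0.35 to 0.9 m from the base axis. Payload 8.1 kg.
Tool frame: the origin (TCP) lies midway between the tips of the shut fingers; the grasp point (between the pads) lies 19 mm behind it; z points along the fingers, y is the line along which they close (so a half turn about z gives the same grasp; the last joint's range is limited). The gripper opens to 92 mm and grips with 3 to 60 N. Pads are 19 mm wide; open, the fingers measure 130 mm over their backs; the gripper's body (75 mm by 190 mm) begins 47 mm behind the grasp point.
Start: joints at [-1.31, 0.434, 0.025, 1.573, -0.012, 1.134, -0.075], TCP at [0.222, 0.584, 0.227] pointing down, gripper open.
Joint ranges: [-2.62, 2.62], [-0.44, 2.09], [-1.27, 1.32], [0.08, 2.57], [-1.32, 4.46], [0.12, 2], [-2.74, 2.74]. Speed limits (rad/s): [2.22, 2.22, 3.01, 3.01, 3.14, 3.14, 3.14].

### API

Orientations are given as a rotation vector (axis times angle).
In Python, from cell import observe, get_image, camera_model, sign_off, recognise, silhouettes gives the robot as it stands.
- The arm moves only by the tool apply_moves, never from a script. Its argument "motion" is a list of rows, each an object of numbers: "x", "y", "z": the shift along the world's x, y, z in cm; "yaw": the turn about the world's z in degrees; "hand": the opening, from -1 (shut) to 1 (fully open), so that 0 is half open. In form: [{"x": .., "y": .., "z": .., "yaw": .., "hand": ..}, ...]. A call has 1 to 10 rows; each row is the pose to reach, as a shift and turn from the pose commanded when the call began; what a row does not reach only later rows make up. A row lasts 1/8 s, in which the tool goes at most 62.5 mm and 10.7 degrees, less where a joint would pass 70% of its speed; a pose out of reach is approached as far as the arm can. A call with a gripper value outside its range is refused whole. The fingers move at their own pace and stop on an object; "newtons" is the grip in N (left out, the last holds). Time passes only in rows, so rows that repeat a pose let the fingers close. It gives the time, the measured TCP pose, the force, the opening and the grip force at its end, in the units of the state.
- observe(): the state, without advancing time (a new reading comes with each control period).
- get_image(name): name is "side" or "top" or "wrist"; returns the picture (420x560x3 uint8, blue, green, red); there is no depth.
- camera_model(name): a dict with "camera_matrix" (3x3 intrinsics, pixels), "k1" (the pictures are not rectified: a ray, as slopes to the right and down, at radius r is drawn at 1 + k1 r^2 times it, then the intrinsics apply), "T" (4x4, takes a point from camera to world coordinates). Camera axes: x right, y up, looking along -z (the intrinsics and any distortion apply to the point x, -y, -z); pixel columns grow to the right and rows downward; lengths in m; the calibration is good to about 2 mm. A picture is of the moment at which its call begins: read the wrist's pose just before it. camera_model takes no time and is no camera call; for the wrist camera it gives the pose at the moment of the call.
- sign_off(): hands the job in; it is judged then, once.
Trained networks look in the newest picture that a camera, given by its name, has taken for a name from the list of things; names that differ only in an ending like _2 or _b are one class to them, and where a whole thing is asked for, a point or a joint stands for the part that bears it (a point fixed in the world has none). Each returns a list of dicts, best first, with "p" (0 to 1); they miss things now and then, are a little off and sometimes report something else, mostly with a low value. They report only what shows in the picture. A call takes as long as a camera call.
- recognise(query, camera): "rect" ([left, top, right, bottom] in pixels, round what is visible of it).
- silhouettes(query, camera): "mask" (420x560 bool, what is visible of it) and "rect" ([left, top, right, bottom] in pixels, round what is visible of it).
The state is a dict: "clock": time; "joints": joint angles; "dq": joint speeds; "joint_efforts": joint torques, N m; "position": TCP position; "ee_rot": TCP orientation; "force": force on the tool from outside, world axes, zero at the start; "ft_torque": the same for the moment, N m; "width": opening from 0.0 (shut) to 1.0 (fully open); "gripper_force": force on a finger pad.
Only numpy, scipy, OpenCV 4.12 (cv2) and the standard library are available. Lean on these libraries where they do the work, as an engineer would, in place of code of your own. Each camera call takes 0.05 s, during which the arm holds its last target. There are 200 camera calls.

### The job

The analyser's sample wheel with the blue grip was put back on its drive spindle, but it rides on top of the drive key. Turn it on the spindle, without lifting it off, until its orange line meets the orange line of the drive and the keyway drops over the key, so that the wheel sits fully home; then let go. Leave the wheel with the green grip, which is home already, alone.

Things in the scene. Friction and masses are not known exactly. Their poses are not given: they have to be found in the camera images.
- blue_wheel_grip (a point): Centre of the blue grip bar (44 long, 16 thick, 28 mm high) on the axis of a loose sample wheel of 0.3 kg: dark disc 104 mm across, six white cups. x: along bar, orange line on the disc and keyway (20 mm wide slot right across the hub's underside); z up. 74 mm above the hub's underside, 46 mm above the cup rims. Height over bench 118 mm riding on the key, 104 mm fully home.
- drive: Fixed white round drive housing under the blue-gripped wheel, 150 mm across, 30 mm high; origin on the bench, on the axis of its upright spindle (16 mm thick, top 80 mm above the bench; the wheel's bore has 1.2 mm play all round). x points along the drive key; two orange lines on the housing's rim, at +x and -x, show the key's direction.
- drive_key (a point): Centre of the top of the brass drive key, a bar 48 x 12 x 14 mm (x, y, z) through the spindle on top of the housing, hidden by the wheel; 44 mm above the bench, axes as the drive's. Key and keyway fit either way round: the wheel can drop 14 mm once its x lies within 10 degrees of the key's. At the start it is 0.55 to 1.3 rad off, anticlockwise seen from above.
- green_wheel_grip (a point): Centre of the green grip of a second, otherwise equal loose wheel, already fully home on a second, equal drive; to be left alone. Axes as for the blue grip; 104 mm above the bench.

How it is judged:
By the outcome, as a careful person would: the job done as asked, in the order asked, and still so for the second after the job is handed in, with the robot touching nothing.
It also fails if it takes over 32 s, if anything falls off the work surface, if the arm or the gripper's body presses on something with over 40 N, if the wrist force passes 120 N, or if a joint passes its speed limit or range.

## Working session

There is one attempt and no reset: what is moved stays moved. The work goes in short steps, Python scripts to look and compute and a tool call to move; the robot and the scene stay as the last step left them, time stands still between calls to the robot, and variables do not carry over. Pictures are saved under pics/ and viewed, at most 10 in all, crops included, and the job is handed in when it is done.

Besides the shell and the picture viewer there is one more tool, called after "Request:" as name(argument=value, ...), one argument or row to a line, values as JSON. apply_moves: Moves the arm, as the interface text tells. Its arguments: {"type":"object","properties":{"motion":{"type":"array","items":{"type":"object","properties":{"x":{"type":"number"},"y":{"type":"number"},"z":{"type":"number"},"yaw":{"type":"number"},"hand":{"type":"number"}}}},"newtons":{"type":"number"}},"required":["motion"]}

```bash
mkdir -p pics
cat > h.py <<'E'
import numpy as np, cv2
from cell import *
def unproj(cam,uv,z,m=None):
    m=m or camera_model(cam); K=np.array(m["camera_matrix"]); T=np.array(m["T"])
    d=(np.array(uv,float)-K[:2,2])/[K[0,0],K[1,1]]
    s=d.copy()
    for _ in range(20): s=d/(1+m["k1"]*(s@s))
    r=T[:3,:3]@np.array([s[0],-s[1],-1]); o=T[:3,3]
    return o+r*(z-o[2])/r[2]
E
python3 - <<'E'
from h import *
ims=[]
for c in("top","side"):
    im=get_image(c); ims.append(im)
    print(c,np.array(camera_model(c)["T"]).round(2).tolist())
    for q in("blue_wheel_grip","green_wheel_grip","drive"):
        for r in recognise(q,c)[:2]: print(q,r, unproj(c,((r["rect"][0]+r["rect"][2])/2,(r["rect"][1]+r["rect"][3])/2),0.118 if 'blue' in q else .104))
cv2.imwrite("pics/top.png",cv2.resize(ims[0],(800,600)));cv2.imwrite("pics/side.png",cv2.resize(ims[1],(800,600)))
o=observe();print(o)
E
```

```text
top [[0.02, 1.0, -0.05, 0.46], [-1.0, 0.02, -0.0, 0.01], [0.0, 0.05, 1.0, 0.96], [0.0, 0.0, 0.0, 1.0]]
blue_wheel_grip {'rect': [205.5, 199.9, 252.3, 244.3], 'p': 0.83} [0.46779286 0.10930105 0.118     ]
green_wheel_grip {'rect': [324.1, 176.8, 372.4, 217.8], 'p': 0.89} [ 0.52627732 -0.14788795  0.104     ]
drive {'rect': [198.6, 191.4, 264.4, 256.5], 'p': 0.78} [0.46401025 0.10521208 0.104     ]
side [[0.97, 0.15, -0.2, 0.36], [-0.25, 0.54, -0.81, -0.68], [-0.01, 0.83, 0.56, 0.56], [0.0, 0.0, 0.0, 1.0]]
blue_wheel_grip {'rect': [221.7, 164.9, 267.3, 211.2], 'p': 0.65} [0.46461981 0.05100679 0.118     ]
green_wheel_grip {'rect': [275.1, 236.6, 331.5, 294.6], 'p': 0.76} [ 0.5181414  -0.19359501  0.104     ]
green_wheel_grip {'rect': [212.9, 197.1, 277.1, 234.7], 'p': 0.18} [ 0.45081037 -0.02848776  0.104     ]
drive {'rect': [212.8, 193.7, 280.3, 234.4], 'p': 0.84} [ 0.45479468 -0.02308593  0.104     ]
{'clock': 0.4, 'joints': array([-1.30961755,  0.43459404,  0.02501431,  1.57333011, -0.01155803,
        1.13398842, -0.0750749 ]), 'dq': array([-0.0001223 , -0.00120752, -0.00048878, -0.00050325,  0.00144143,
        0.00018385,  0.00026273]), 'joint_efforts': array([-2.48840959e-03, -6.66976619e+01,  9.82333906e-01, -3.14408290e+01,
       -6.06840500e-02,  3.56379314e-02,  9.10688732e-05]), 'position': array([0.22241188, 0.58402666, 0.22663314]), 'ee_rot': array([ 5.68356559e-01,  3.08971226e+00, -2.82517934e-04]), 'force': array([-0.04251637,  0.77894707, -0.51317155]), 'ft_torque': array([-0.02707362, -0.01700782, -0.01012311]), 'gripper_force': 0.0, 'width': 1.000192463625298}
```

View pics/top.png

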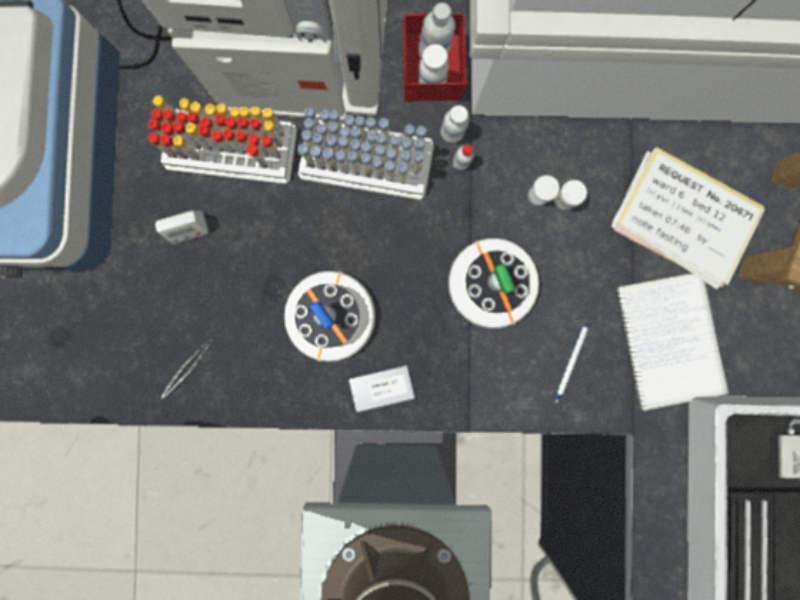

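View pics/side.png

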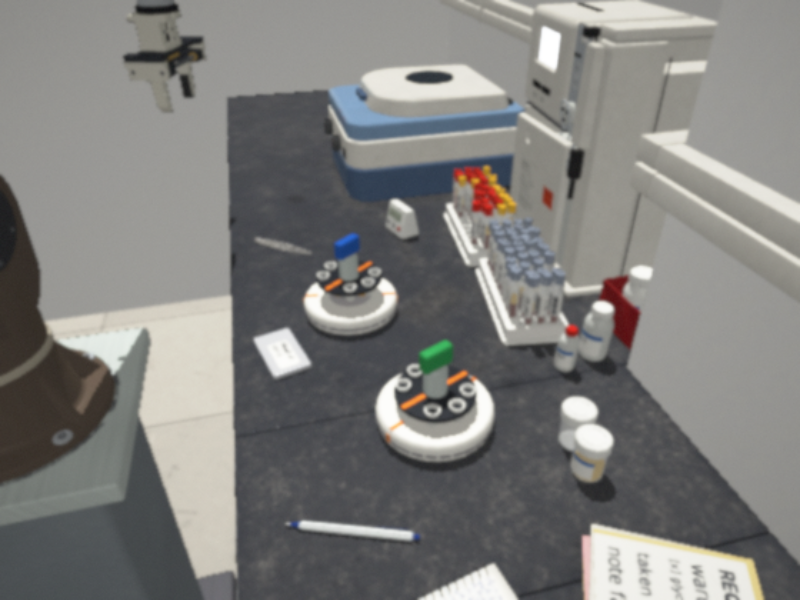

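The top view shows the blue grip at about (321,315). The wheel's line runs from (309,290) to (345,342), and the drive's line marks are at (338,279) and (320,354) in the 800x600 picture. I'll measure these by colour.

Run:
```python
from h import *
im=get_image("top"); m=camera_model("top")
hsv=cv2.cvtColor(im,cv2.COLOR_BGR2HSV)
roi=np.zeros(im.shape[:2],np.uint8); roi[185:258,193:268]=255
b=cv2.inRange(hsv,(100,120,60),(130,255,255))&roi
c=np.argwhere(b)[:,::-1]; P=np.array([unproj("top",p,.118,m)[:2] for p in c])
print("blue",len(c),P.mean(0)); ev=np.linalg.eigh(np.cov(P.T))[1][:,1]; print("bar ang",np.degrees(np.arctan2(ev[1],ev[0])))
o=cv2.inRange(hsv,(5,110,120),(22,255,255))&roi
n,l,s,ce=cv2.connectedComponentsWithStats(o)
for i in range(1,n):
    if s[i,4]>3: print(s[i],ce[i],unproj("top",ce[i],.03,m)[:2],unproj("top",ce[i],.08,m)[:2])
s=silhouettes("blue_wheel_grip","top")
print([(r["p"],r["rect"],r["mask"].sum()) for r in s])
```

```text
blue 149 [0.47206882 0.11849253]
bar ang -142.3340484236286
[235 192   3   8  11] [236.09090909 195.90909091] [0.53085078 0.10406022] [0.52702792 0.09900786]
[215 202   8   9  36] [218.25       206.52777778] [0.50497916 0.14571795] [0.50254877 0.13842348]
[232 227  11  13  58] [237.         233.20689655] [0.44281341 0.09998856] [0.44372891 0.09515535]
[223 244   2   6   8] [223.5 246.5] [0.41105577 0.13110018] [0.41368054 0.12459247]
[]
```

Request:
apply_moves(
  motion=[
    {"x": 3, "y": -5, "z": 0, "yaw": 6},
    {"x": 6, "y": -10, "z": 0, "yaw": 12},
    {"x": 9, "y": -15, "z": 0, "yaw": 18},
    {"x": 12, "y": -20.5, "z": 0, "yaw": 24},
    {"x": 15, "y": -26, "z": 0, "yaw": 31},
    {"x": 18, "y": -31.5, "z": 0, "yaw": 38},
    {"x": 21, "y": -37, "z": 0, "yaw": 45},
    {"x": 23.5, "y": -42.5, "z": 0, "yaw": 52},
    {"x": 25, "y": -46.6, "z": 0, "yaw": 58},
    {"x": 25, "y": -46.6, "z": 0, "yaw": 58},
  ],
)

```text
schema error: expected keys x, y, z, yaw, hand
```

Request:
apply_moves(
  motion=[
    {"x": 0, "y": 0, "z": 0, "yaw": 0},
    {"x": 0, "y": 0, "z": 0, "yaw": 0},
    {"x": 0, "y": 0, "z": 0, "yaw": 0},
  ],
)

```text
schema error: expected keys x, y, z, yaw, hand
```

Run:
```python
from h import *
o=observe();print(o["clock"],o["position"],o["ee_rot"],o["joints"][6])
m=camera_model("wrist"); im=get_image("wrist"); cv2.imwrite("pics/w1.png",im)
hsv=cv2.cvtColor(im,cv2.COLOR_BGR2HSV)
b=cv2.inRange(hsv,(100,120,60),(130,255,255)); n,l,s,ce=cv2.connectedComponentsWithStats(b)
i=1+s[1:,4].argmax(); print(s[i],ce[i])
c=np.argwhere(l==i)[:,::-1]; P=np.array([unproj("wrist",p,.132,m)[:2] for p in c[::5]])
print(P.mean(0),cv2.minAreaRect((P*1000).astype(np.float32)))
```

```text
0.5 [0.22239639 0.58406289 0.22670919] [-5.68486883e-01 -3.08972507e+00  6.96860457e-05] -0.07514621241157597Traceback (most recent call last):
  File "<stdin>", line 6, in <module>
ValueError: attempt to get argmax of an empty sequence
```

View pics/w1.png

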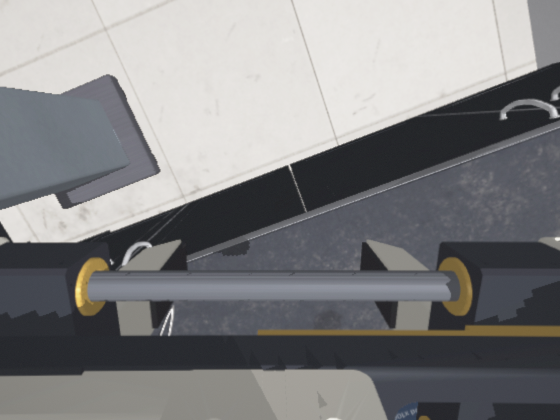

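The move was refused because each row needs the hand value. The wrist image shows only the floor, the bench edge and the fingers at about (150,290) and (400,290), so the arm hasn't moved.

Request:
apply_moves(
  motion=[
    {"x": 3, "y": -5, "z": 0, "yaw": 6, "hand": 1},
    {"x": 6, "y": -10, "z": 0, "yaw": 12, "hand": 1},
    {"x": 9, "y": -15, "z": 0, "yaw": 18, "hand": 1},
    {"x": 12, "y": -20.5, "z": 0, "yaw": 24, "hand": 1},
    {"x": 15, "y": -26, "z": 0, "yaw": 31, "hand": 1},
    {"x": 18, "y": -31.5, "z": 0, "yaw": 38, "hand": 1},
    {"x": 21, "y": -37, "z": 0, "yaw": 45, "hand": 1},
    {"x": 23.5, "y": -42.5, "z": 0, "yaw": 52, "hand": 1},
    {"x": 25, "y": -46.6, "z": 0, "yaw": 58, "hand": 1},
    {"x": 25, "y": -46.6, "z": 0, "yaw": 58, "hand": 1},
  ],
)

```text
clock: 1.8
position: [0.4736, 0.1141, 0.2269]
ee_rot: [-0.992, 2.98, -0.002]
force: [-0.4, 0.9, -0.1]
width: 1.001
gripper_force: 0.0
```

Request:
apply_moves(
  motion=[
    {"x": 0, "y": 0, "z": 0, "yaw": 0, "hand": 1},
    {"x": 0, "y": 0, "z": 0, "yaw": 0, "hand": 1},
    {"x": 0, "y": 0, "z": 0, "yaw": 0, "hand": 1},
  ],
)

```text
clock: 2.17
position: [0.4721, 0.1192, 0.2267]
ee_rot: [1.003, -2.977, -0.0]
force: [0.3, -0.3, -0.1]
width: 0.998
gripper_force: 0.0
```

Run:
```python
from h import *
o=observe();print(o["clock"],o["position"],o["ee_rot"],o["joints"][6])
m=camera_model("wrist"); im=get_image("wrist"); cv2.imwrite("pics/w2.png",im)
hsv=cv2.cvtColor(im,cv2.COLOR_BGR2HSV)
b=cv2.inRange(hsv,(100,120,60),(130,255,255)); n,l,s,ce=cv2.connectedComponentsWithStats(b)
i=1+s[1:,4].argmax(); print(s[i],ce[i])
c=np.argwhere(l==i)[:,::-1]; P=np.array([unproj("wrist",p,.132,m)[:2] for p in c[::5]])
print(P.mean(0),cv2.minAreaRect((P*1000).astype(np.float32)))
```

```text
2.175 [0.47209589 0.11923517 0.22672554] [ 1.00347087e+00 -2.97698315e+00 -3.71999262e-04] 1.8863937020549915
[ 263  179   20   57 1023] [272.52492669 207.33431085]
[0.46963738 0.11670121] ((469.43499755859375, 116.50797271728516), (45.99882125854492, 14.475800514221191), 35.00260925292969)
```

View pics/w2.png

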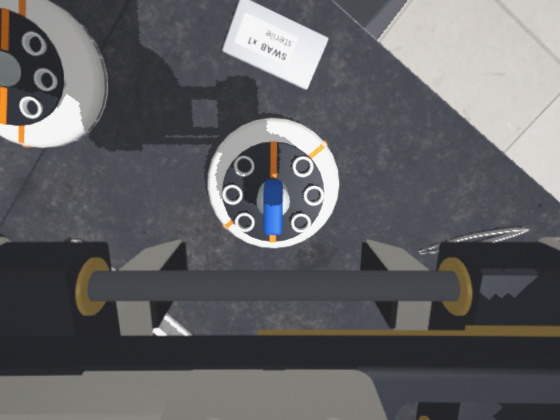

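The wrist view shows the bar at (273,207), upright and parallel to the pads. The drive marks are at (318,151) and (229,225), so the wheel is about 50° off. I'll go down and grip.

Request:
apply_moves(
  motion=[
    {"x": -0.2, "y": -0.2, "z": -4, "yaw": -1, "hand": 1},
    {"x": -0.2, "y": -0.2, "z": -8, "yaw": -1, "hand": 1},
    {"x": -0.2, "y": -0.2, "z": -11, "yaw": -1, "hand": 1},
    {"x": -0.2, "y": -0.2, "z": -12.5, "yaw": -1, "hand": 1},
    {"x": -0.2, "y": -0.2, "z": -12.5, "yaw": -1, "hand": 0.2},
    {"x": -0.2, "y": -0.2, "z": -12.5, "yaw": -1, "hand": -0.5},
    {"x": -0.2, "y": -0.2, "z": -12.5, "yaw": -1, "hand": -1},
    {"x": -0.2, "y": -0.2, "z": -12.5, "yaw": -1, "hand": -1},
    {"x": -0.2, "y": -0.2, "z": -12.5, "yaw": -1, "hand": -1},
    {"x": -0.2, "y": -0.2, "z": -12.5, "yaw": -1, "hand": -1},
  ],
  newtons=10,
)

```text
clock: 3.48
position: [0.4705, 0.1161, 0.1018]
ee_rot: [-0.975, 2.986, 0.0]
force: [-1.0, -0.0, 0.4]
width: 0.392
gripper_force: 0.0
```

Request:
apply_moves(
  motion=[
    {"x": 0, "y": 0, "z": 0, "yaw": 0, "hand": -1},
    {"x": 0, "y": 0, "z": 0, "yaw": 0, "hand": -1},
    {"x": 0, "y": 0, "z": 0, "yaw": 0, "hand": -1},
    {"x": 0, "y": 0, "z": 0, "yaw": 0, "hand": -1},
  ],
)

```text
clock: 3.98
position: [0.4703, 0.1163, 0.1018]
ee_rot: [0.975, -2.986, -0.0]
force: [-3.3, 2.4, 4.1]
width: 0.283
gripper_force: 8.8
```

Request:
apply_moves(
  motion=[
    {"x": 0, "y": 0, "z": 0, "yaw": 0, "hand": -1},
    {"x": 0, "y": 0, "z": 0, "yaw": 0, "hand": -1},
    {"x": 0, "y": 0, "z": 0, "yaw": 0, "hand": -1},
    {"x": 0, "y": 0, "z": 0, "yaw": 0, "hand": -1},
  ],
)

```text
clock: 4.47
position: [0.4703, 0.1163, 0.1018]
ee_rot: [0.975, -2.986, -0.0]
force: [-3.2, 1.0, 5.5]
width: 0.282
gripper_force: 8.9
```

Run:
```python
from h import *
a=get_image("wrist");b=get_image("side")
cv2.imwrite("pics/g.png",np.hstack([a[60:360,100:460],cv2.resize(b[120:270,160:340],(360,300))]))
print(observe())
```

```text
{'clock': 4.575, 'joints': array([-0.41002395,  0.36336605,  0.07330147,  2.05932392, -0.03984981,
        0.72024043,  1.89033647]), 'dq': array([-4.93709603e-04,  1.18604958e-03,  1.74207462e-03,  1.09862954e-03,
       -1.03756343e-03, -3.31804332e-05,  1.06562638e-03]), 'joint_efforts': array([ 1.05190281e+00, -5.03043008e+01,  2.50823133e+00, -2.29871428e+01,
        6.21101484e-01, -8.44362862e-01, -1.82469230e-02]), 'position': array([0.47033356, 0.11625696, 0.10183029]), 'ee_rot': array([ 9.74900118e-01, -2.98643762e+00, -3.85776928e-04]), 'force': array([-2.86815083,  1.71159809,  4.12375614]), 'ft_torque': array([0.38937533, 0.71384413, 0.03982558]), 'gripper_force': 8.946613192704227, 'width': 0.2826863960435813}
```

View pics/g.png

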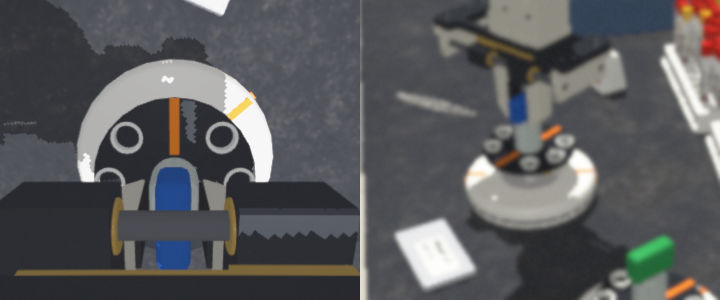

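The fingers have closed on the wider stem just under the bar: the picture shows the blue bar loose between the pads. I'll open a little, go up 9 mm and grip the bar itself.

Request:
apply_moves(
  motion=[
    {"x": 0, "y": 0, "z": 0, "yaw": 0, "hand": 0},
    {"x": 0, "y": 0, "z": 0, "yaw": 0, "hand": 0},
    {"x": 0, "y": 0, "z": 0.9, "yaw": 0, "hand": 0},
    {"x": 0, "y": 0, "z": 0.9, "yaw": 0, "hand": 0},
    {"x": 0, "y": 0, "z": 0.9, "yaw": 0, "hand": -1},
    {"x": 0, "y": 0, "z": 0.9, "yaw": 0, "hand": -1},
    {"x": 0, "y": 0, "z": 0.9, "yaw": 0, "hand": -1},
    {"x": 0, "y": 0, "z": 0.9, "yaw": 0, "hand": -1},
    {"x": 0, "y": 0, "z": 0.9, "yaw": 0, "hand": -1},
    {"x": 0, "y": 0, "z": 0.9, "yaw": 0, "hand": -1},
  ],
  newtons=10,
)

```text
clock: 5.82
position: [0.4703, 0.1161, 0.1106]
ee_rot: [0.975, -2.986, -0.0]
force: [0.1, -0.1, -2.2]
width: 0.176
gripper_force: 10.0
```

Request:
apply_moves(
  motion=[
    {"x": 0, "y": 0, "z": 0, "yaw": 0, "hand": -1},
    {"x": 0, "y": 0, "z": 0, "yaw": 0, "hand": -1},
    {"x": 0, "y": 0, "z": 0, "yaw": 0, "hand": -1},
  ],
)

```text
clock: 6.2
position: [0.4703, 0.1161, 0.1107]
ee_rot: [0.975, -2.986, -0.0]
force: [0.7, 0.9, -3.2]
width: 0.172
gripper_force: 10.0
```

The opening is now 16 mm, so the bar is held. Turning clockwise.

Request:
apply_moves(
  motion=[
    {"x": 0, "y": 0, "z": 0, "yaw": -6, "hand": -1},
    {"x": 0, "y": 0, "z": 0, "yaw": -12, "hand": -1},
    {"x": 0, "y": 0, "z": 0, "yaw": -19, "hand": -1},
    {"x": 0, "y": 0, "z": 0, "yaw": -26, "hand": -1},
    {"x": 0, "y": 0, "z": 0, "yaw": -33, "hand": -1},
    {"x": 0, "y": 0, "z": 0, "yaw": -40, "hand": -1},
    {"x": 0, "y": 0, "z": 0, "yaw": -46, "hand": -1},
    {"x": 0, "y": 0, "z": 0, "yaw": -49, "hand": -1},
    {"x": 0, "y": 0, "z": 0, "yaw": -49, "hand": -1},
    {"x": 0, "y": 0, "z": 0, "yaw": -49, "hand": -1},
  ],
)

```text
clock: 7.45
position: [0.4702, 0.1168, 0.1106]
ee_rot: [-0.348, -3.122, -0.001]
force: [-0.5, 5.7, -6.1]
width: 0.174
gripper_force: 10.0
```

Run:
```python
from h import *
o=observe();print(o["position"],o["ee_rot"],o["force"],o["ft_torque"],o["width"])
a=get_image("wrist");b=get_image("side")
cv2.imwrite("pics/r.png",np.hstack([a[0:360,80:480],cv2.resize(b[120:270,160:340],(400,360))]))
```

```text
[0.47016613 0.11676425 0.11064173] [-3.48358219e-01 -3.12183523e+00 -8.25559518e-04] [-0.5384433   5.73432807 -6.05989041] [ 1.10813134  0.18922215 -0.02934092] 0.17361767017546242
```

View pics/r.png

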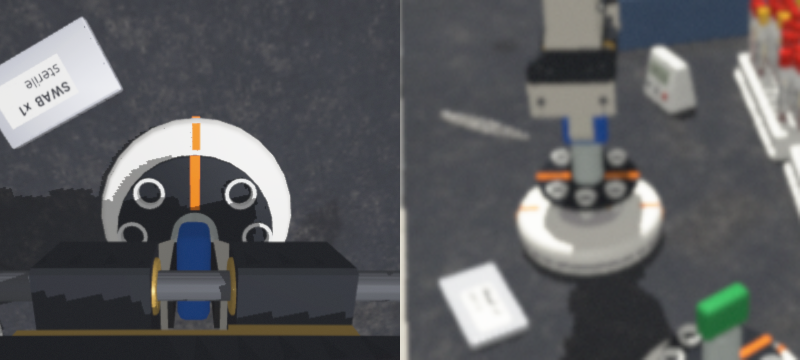

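In the wrist view the wheel's line and the drive's line now run together at x≈195. I'll lower it 14 mm under control.

Request:
apply_moves(
  motion=[
    {"x": 0, "y": 0, "z": -0.4, "yaw": 0, "hand": -1},
    {"x": 0, "y": 0, "z": -0.8, "yaw": 0, "hand": -1},
    {"x": 0, "y": 0, "z": -1.2, "yaw": 0, "hand": -1},
    {"x": 0, "y": 0, "z": -1.5, "yaw": 0, "hand": -1},
    {"x": 0, "y": 0, "z": -1.5, "yaw": 0, "hand": -1},
    {"x": 0, "y": 0, "z": -1.5, "yaw": 0, "hand": -1},
  ],
  newtons=6,
)

```text
clock: 8.3
position: [0.4709, 0.1165, 0.0958]
ee_rot: [0.351, 3.121, 0.001]
force: [-0.2, 4.8, -0.5]
width: 0.174
gripper_force: 6.0
```

Request:
apply_moves(
  motion=[
    {"x": 0, "y": 0, "z": 0, "yaw": 0, "hand": 0},
    {"x": 0, "y": 0, "z": 0, "yaw": 0, "hand": 0.3},
    {"x": 0, "y": 0, "z": 0, "yaw": 0, "hand": 0.3},
    {"x": 0, "y": 0, "z": 0, "yaw": 0, "hand": 0.3},
    {"x": 0, "y": 0, "z": 3, "yaw": 0, "hand": 0.3},
    {"x": 0, "y": 0, "z": 7, "yaw": 0, "hand": 0.5},
    {"x": 0, "y": 0, "z": 12, "yaw": 0, "hand": 0.5},
    {"x": 0, "y": 5, "z": 15, "yaw": 0, "hand": 0.5},
    {"x": -2, "y": 10, "z": 15, "yaw": 0, "hand": 0.5},
    {"x": -3, "y": 16, "z": 15, "yaw": 0, "hand": 0.5},
  ],
)

```text
clock: 9.55
position: [0.44, 0.2769, 0.2465]
ee_rot: [0.354, 3.121, 0.001]
force: [1.4, 0.9, 0.2]
width: 0.747
gripper_force: 0.0
```

Request:
apply_moves(
  motion=[
    {"x": 0, "y": 6, "z": 0, "yaw": 0, "hand": 0.5},
    {"x": 0, "y": 6, "z": 0, "yaw": 0, "hand": 0.5},
    {"x": 0, "y": 6, "z": 0, "yaw": 0, "hand": 0.5},
  ],
)

```text
clock: 9.93
position: [0.4405, 0.3353, 0.2454]
ee_rot: [-0.352, -3.122, 0.002]
force: [0.3, -1.3, -0.7]
width: 0.75
gripper_force: 0.0
```

Run:
```python
from h import *
o=observe();print(o["clock"],o["position"],o["force"])
a=get_image("top");b=get_image("side")
cv2.imwrite("pics/f.png",np.hstack([cv2.resize(a[160:280,180:380],(400,240)),cv2.resize(b[130:340,190:370],(400,467))[-240-227:][:467]][1:]+[cv2.copyMakeBorder(cv2.resize(a[160:280,180:380],(400,240)),0,227,0,0,cv2.BORDER_CONSTANT)]))
m=camera_model("side"); hsv=cv2.cvtColor(b,cv2.COLOR_BGR2HSV); hsv[:, :190]=0; hsv[:130]=0;hsv[:,345:]=0
def row(lo,hi):
    mk=cv2.inRange(hsv,lo,hi); n,l,s,ce=cv2.connectedComponentsWithStats(mk); i=1+s[1:,4].argmax(); return s[i],ce[i]
K=np.array(m["camera_matrix"]);T=np.linalg.inv(np.array(m["T"]))
def pr(p):
    q=T@np.append(p,1); v=np.array([q[0],-q[1]])/-q[2]; return K[:2,:2]@(v*(1+m["k1"]*v@v))+K[:2,2]
print("blue",row((100,120,60),(130,255,255)),"green",row((45,100,50),(85,255,255)))
for z in(.104,.118): print(z,pr([.471,.1175,z]))
```

```text
9.925 [0.44050769 0.33526243 0.24538669] [ 0.32103346 -1.31601569 -0.73056483]
blue (array([233, 172,  20,  14, 243], dtype=int32), array([242.39506173, 177.73251029])) green (array([293, 238,  24,  23, 382], dtype=int32), array([304.89005236, 248.78795812]))
0.104 [242.53921302 178.12109833]
0.118 [242.13001325 172.55744423]
```

View pics/f.png

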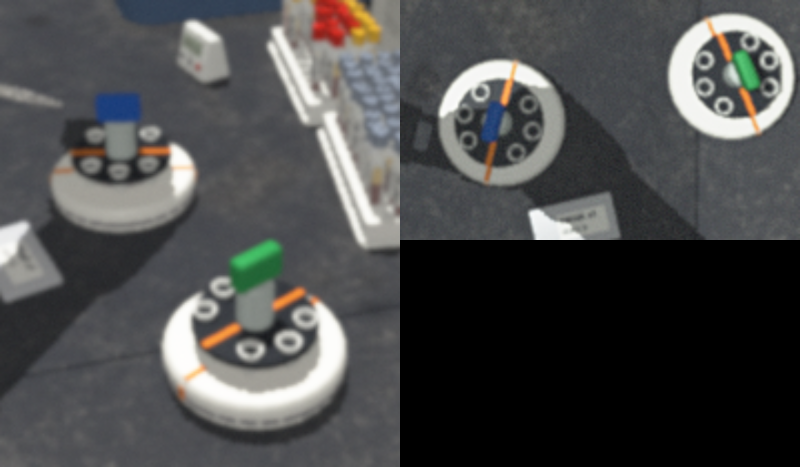

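The wheel's line meets the drive's line, seen at (490,120) in the top crop. The grip centre is at row 177.7 in the side view; 178.1 is expected when home and 172.6 when riding on the key. The wheel is home and the gripper is clear of it.

```bash
python3 -c "
from cell import *
print(sign_off())"
```

```text
the job is handed in; nothing more can be done
None
```

The blue-gripped wheel was turned about 49° clockwise and dropped over the key; camera images show it fully home with its line on the drive's. I let go, left the green wheel alone, and handed the job in at about 10 s.

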